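# Move the row of sample paint tins to the rack in reverse order

### The job

Someone will work from the other side of the bench, so move the four small paint tins from the light board with the colour swatches into the four pockets of the dark wooden rack, one tin to a pocket, with the order of the row reversed: seen from the robot, the tin standing leftmost on the board goes into the rightmost pocket, the second from the left into the second from the right, and so on. Keep the tins upright all the way, and leave each one standing flat on the floor of its pocket, let go and at rest.

Things in the scene. Friction and masses are not known exactly. Their poses are not given: they have to be found in the camera images.
- board: Source: fixed light-wood board, 90 x 400 mm, 18 mm thick, thin dark strips on its long edges. Origin: underside, midway along the row of plates; x away from the robot (yaw within 0.18 rad), y along the row to the robot's left, z up. Plates at x = 0, y = +112.5, +37.5, -37.5, -112.5 mm. A brown jar, 65 mm high, not part of the job, stands on it at y = +190 mm.
- rack: Destination: fixed dark-wood rack, 88 mm wide, four empty square pockets in a row. Origin: underside, centre of the row; x away from the robot (yaw within 0.18 rad), y along the row to the robot's left. Pocket centres x = 0, y = +112.5, +37.5, -37.5, -112.5 mm; 66 x 66 mm, floor at z = 12 mm, walls to z = 22 mm, 9 to 11 mm thick. A pot, 55 mm high, not part of the job, stands at y = -190 mm.
- tin_red: Loose small metal paint tin, closed, with a red band and red lid: upright cylinder 50 mm in diameter, 62 mm high, about 0.18 kg. Origin: centre of its underside, z up its axis. It starts standing upright near the middle of the red plate on the board.
- plate_red: Red painted swatch plate, 70 x 70 mm, 4 mm thick, fixed on the board; its place in the row changes with each start, and it shows where the red tin stood, also after that tin has gone. Origin: centre of its underside, on the board's top (its own top is 22 mm above the bench); axes parallel to the board's.
- tin_blue: Loose small metal paint tin, closed, with a blue band and blue lid: upright cylinder 50 mm in diameter, 62 mm high, about 0.18 kg. Origin: centre of its underside, z up its axis. It starts standing upright near the middle of the blue plate on the board.
- plate_blue: Blue painted swatch plate, 70 x 70 mm, 4 mm thick, fixed on the board; its place in the row changes with each start, and it shows where the blue tin stood, also after that tin has gone. Origin: centre of its underside, on the board's top (its own top is 22 mm above the bench); axes parallel to the board's.
- tin_yellow: Loose small metal paint tin, closed, with a yellow band and yellow lid: upright cylinder 50 mm in diameter, 62 mm high, about 0.18 kg. Origin: centre of its underside, z up its axis. It starts standing upright near the middle of the yellow plate on the board.
- plate_yellow: Yellow painted swatch plate, 70 x 70 mm, 4 mm thick, fixed on the board; its place in the row changes with each start, and it shows where the yellow tin stood, also after that tin has gone. Origin: centre of its underside, on the board's top (its own top is 22 mm above the bench); axes parallel to the board's.
- tin_green: Loose small metal paint tin, closed, with a green band and green lid: upright cylinder 50 mm in diameter, 62 mm high, about 0.18 kg. Origin: centre of its underside, z up its axis. It starts standing upright near the middle of the green plate on the board.
- plate_green: Green painted swatch plate, 70 x 70 mm, 4 mm thick, fixed on the board; its place in the row changes with each start, and it shows where the green tin stood, also after that tin has gone. Origin: centre of its underside, on the board's top (its own top is 22 mm above the bench); axes parallel to the board's.

How it is judged:
By the outcome, as a careful person would: the job done as asked, in the order asked, and still so for the second after the job is handed in, with the robot touching nothing.
It also fails if it takes over 109 s, if anything falls off the work surface, if the arm or the gripper's body presses on something with over 40 N, if the wrist force passes 120 N, or if a joint passes its speed limit or range.

### The arm

A 6-joint arm with a two-finger parallel gripper is mounted at the origin on the work surface. World frame = base frame: x ahead of the robot, y to its left, z up, the work surface at z = 0. Lengths are in m, angles in rad, forces in N, time in s.
With the tool pointing down it reaches from about 0.225 to 0.875 m from the base axis. Payload 3.4 kg.
Tool frame: the origin (TCP) lies at the very end of the fingers, on their centre line; the grasp point (between the pads) lies 19 mm behind it; z points along the fingers, y is the line along which they close (so a half turn about z gives the same grasp; the last joint's range is limited). The gripper opens to 85 mm and grips with 20 to 120 N. Pads are 22 mm wide; open, the fingers measure 114 mm over their backs; the gripper's body (76 mm by 85 mm) begins 54 mm behind the grasp point. The pads swing forward as they close: fully open they stand 13 mm farther back than shut.
Start: joints at [-1.305, 0.276, 1.505, -0, 1.361, -0.121], TCP at [0.217, -0.533, 0.231] pointing down, gripper open.
Joint ranges: [-2.89, 2.89], [-0.75, 2.08], [0.22, 2.7], [-1.18, 4.32], [0.11, 2.71], [-2.7, 2.7]. Speed limits (rad/s): [2.57, 2.57, 3.14, 3.14, 3.14, 3.14].

### API

Orientations are given as a unit quaternion [w, x, y, z].
In Python, from rig import manip, eyes gives the robot as it stands.
- The arm moves only by the tool servo_tool, never from a script. Its argument "series" is text: rows parted by semicolons, each of 7 numbers parted by spaces: the shift along the tool's x, y, z in m, then the turn, a rotation vector about the tool's x, y, z in degrees, then the closure, from 0 (fully open) to 1 (shut). In form: dx dy dz ax ay az fingers; .... A call has 1 to 5 rows; each row is the pose to reach, as a shift and turn from the pose commanded when the call began, along the tool's axes at that moment; what a row does not reach only later rows make up. A row lasts 1/10 s, in which the tool goes at most 50 mm and 8.59 degrees, less where a joint would pass 70% of its speed; a pose out of reach is approached as far as the arm can. A call with a gripper value outside its range is refused whole. The fingers move at their own pace and stop on an object; "squeeze" is the grip in N (left out, the last holds). Time passes only in rows, so rows that repeat a pose let the fingers close. It gives the time, the measured TCP pose, the force, the opening and the grip force at its end, in the units of the state.
- manip.get_state(): the state, without advancing time (a new reading comes with each control period).
- eyes.get_image(name): name is "scene" or "top"; returns the picture (420x560x3 uint8, red, green, blue); there is no depth.
- eyes.camera_info(name): a dict with "fx", "fy", "cx", "cy" (pixels), "dist" ([k1, k2, p1, p2, k3] as OpenCV has them; the pictures are not rectified), "eye" and "orientation" of the camera in the world. Camera axes: x right, y down, z forward; pixel columns grow to the right and rows downward; lengths in m; the calibration is good to about 2 mm. A picture is of the moment at which its call begins. camera_info takes no time and is no camera call.
- manip.sign_off(): hands the job in; it is judged then, once.
The state is a dict: "clock": time; "qpos": joint angles; "qd": joint speeds; "effort": joint torques, N m; "position": TCP position; "ee_rot": TCP orientation; "contact_force": force on the tool from outside, world axes, zero at the start; "moment": the same for the moment, N m; "width": finger opening in m; "gripper_force": force on a finger pad.
Only numpy, scipy, OpenCV 4.12 (cv2) and the standard library are available. Lean on these libraries where they do the work, as an engineer would, in place of code of your own. Each camera call takes 0.05 s, during which the arm holds its last target. There are 200 camera calls.

## Working session

There is one attempt and no reset: what is moved stays moved. The work goes in short steps, Python scripts to look and compute and a tool call to move; the robot and the scene stay as the last step left them, time stands still between calls to the robot, and variables do not carry over. Pictures are saved under pics/ and viewed, at most 14 in all, crops included, and the job is handed in when it is done.

Besides the shell and the picture viewer there is one more tool, called after "Emit:" in YAML: its name, and indented under it one key for each argument. servo_tool: Moves the arm, as the interface text tells. Its arguments: {"type":"object","properties":{"series":{"type":"string"},"squeeze":{"type":"number"}},"required":["series"]}

```bash
ls; mkdir -p pics
python3 - <<'E'
from rig import manip, eyes
import cv2
for n in("scene","top"):
    cv2.imwrite(f"pics/{n}0.png",cv2.cvtColor(eyes.get_image(n),cv2.COLOR_RGB2BGR)); print(n,eyes.camera_info(n))
print(manip.get_state())
E
```

```text
pics
scene {'fx': 543.0685662017917, 'fy': 543.0685662017917, 'cx': 274.0002390162784, 'cy': 204.1302351314948, 'dist': array([-0.07607395,  0.        ,  0.        ,  0.        ,  0.        ]), 'eye': array([ 0.95535791, -0.33283223,  0.7851166 ]), 'orientation': array([-0.26390546,  0.86682353,  0.40368831, -0.12651727])}
top {'fx': 530.3233443744415, 'fy': 530.3233443744415, 'cx': 273.91191515182356, 'cy': 202.01875112621346, 'dist': array([0.06303402, 0.        , 0.        , 0.        , 0.        ]), 'eye': array([ 0.39202721, -0.03992555,  0.99560548]), 'orientation': array([ 0.07840502, -0.69226925,  0.71554235, -0.05113794])}
{'clock': 0.1, 'qpos': array([-1.30502637e+00,  2.76537038e-01,  1.50600823e+00,  1.01565507e-05,
        1.36068505e+00, -1.21011047e-01]), 'qd': array([-0.00014664, -0.00224413, -0.00220171,  0.00060969, -0.00086624,
       -0.00029463]), 'effort': array([ 5.18800844e-04, -4.17704594e+01, -2.46405351e+01, -4.10802559e-04,
        5.84509617e-03, -2.63453319e-05]), 'position': array([ 0.21676481, -0.53207496,  0.23052251]), 'ee_rot': array([-8.17045367e-04,  9.81358141e-01,  1.92186184e-01, -5.42620263e-05]), 'contact_force': array([ 0.24663912, -0.27423818, -0.28034483]), 'moment': array([ 0.02563512, -0.04971257, -0.05538184]), 'gripper_force': 0.0, 'width': 0.08553699717541721}
```

View pics/scene0.png

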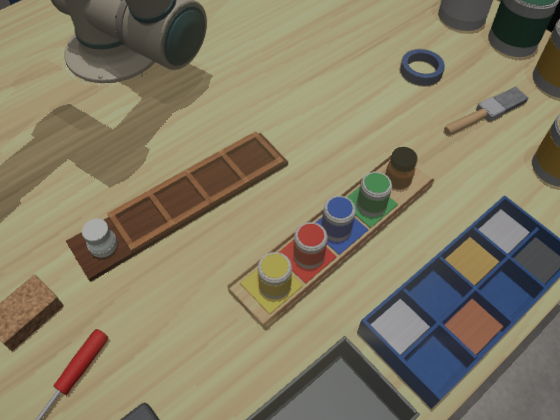

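View pics/top0.png

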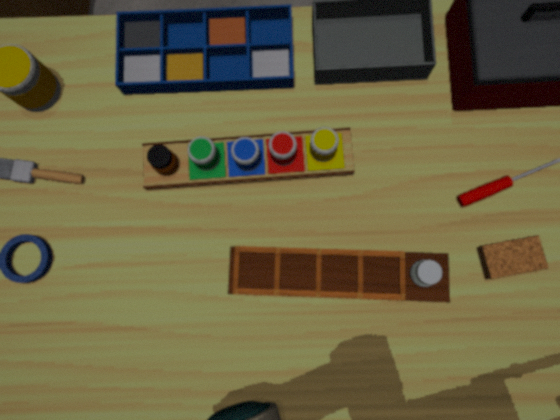

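The top view shows the tins from left (+y) to right: green (203,150), blue (245,150), red (283,145), yellow (324,142). The jar is at (161,158). The rack's pockets lie at x≈255–385, y≈273, with the pot at (427,272). So green goes to the rightmost pocket, next to the pot, and yellow to the leftmost. The scene view shows the same row. Next I'll segment the colours.

```bash
cat > h.py <<'E'
from rig import manip, eyes
import cv2, numpy as np
from scipy.spatial.transform import Rotation as R
def cam(n):
    c=eyes.camera_info(n); K=np.array([[c['fx'],0,c['cx']],[0,c['fy'],c['cy']],[0,0,1]])
    q=c['orientation']; return K,c['dist'],np.array(c['eye']),R.from_quat([q[1],q[2],q[3],q[0]]).as_matrix()
def rays(n,px):
    K,d,e,M=cam(n); p=cv2.undistortPoints(np.float64(px).reshape(-1,1,2),K,d)[:,0]
    r=np.c_[p,np.ones(len(p))]@M.T; return e,r/np.linalg.norm(r,axis=1)[:,None]
def plane(n,px,z):
    e,r=rays(n,px); return e+r*((z-e[2])/r[:,2])[:,None]
def tri(p1,p2):
    (e1,a),(e2,b)=rays("top",[p1]),rays("scene",[p2]); a,b=a[0],b[0]
    s=np.linalg.lstsq(np.c_[a,-b],e2-e1,rcond=None)[0]; x,y=e1+s[0]*a,e2+s[1]*b
    return (x+y)/2,np.linalg.norm(x-y)
HUE=dict(green=(45,85),blue=(105,128),red=(-8,8),yellow=(22,33))
def mask(im,c,smin=110):
    h=cv2.cvtColor(im,cv2.COLOR_RGB2HSV).astype(int); H=h[...,0].copy()
    if c=='red': H[H>90]-=180
    lo,hi=HUE[c]; return ((H>=lo)&(H<=hi)&(h[...,1]>smin)&(h[...,2]>50)).astype(np.uint8)
E
python3 - <<'E'
from h import *
roi=dict(top=(135,120,225,75),scene=(220,140,220,190)); out=[]
for n,(x,y,w,h) in roi.items():
    im=eyes.get_image(n); cv2.imwrite(f"pics/{n}_raw.png",im[...,::-1]); 
    for c in HUE:
        m=mask(im,c,150)[y:y+h,x:x+w]
        for k in cv2.findContours(m,cv2.RETR_EXTERNAL,cv2.CHAIN_APPROX_NONE)[0]:
            if cv2.contourArea(k)>40:
                b=cv2.boundingRect(k); print(n,c,cv2.contourArea(k),(b[0]+x,b[1]+y,b[2],b[3]),np.round(k[:,0].mean(0)+[x,y],1))
a=cv2.imread("pics/top_raw.png")[120:195,135:360]; b=cv2.imread("pics/scene_raw.png")[140:330,220:440]
cv2.imwrite("pics/c1.png",cv2.resize(a,None,fx=3.5,fy=3.5,interpolation=cv2.INTER_CUBIC))
cv2.imwrite("pics/c2.png",cv2.resize(b,None,fx=3,fy=3,interpolation=cv2.INTER_CUBIC))
E
```

```text
top green 429.0 (190, 143, 35, 36) [210.1 164.7]
top green 270.5 (191, 140, 20, 19) [200.3 148.7]
top blue 340.5 (228, 140, 36, 36) [246.2 160.3]
top blue 282.0 (235, 140, 20, 19) [244.4 149. ]
top red 569.0 (266, 136, 39, 38) [284.5 157. ]
top red 291.0 (272, 134, 21, 20) [282.  143.4]
top yellow 704.0 (305, 132, 40, 39) [323.9 153.4]
top yellow 297.0 (314, 130, 21, 19) [324.1 139. ]
scene red 499.5 (280, 241, 56, 42) [306.1 261. ]
scene red 394.0 (298, 224, 26, 22) [310.9 234.5]
```

View pics/c1.png

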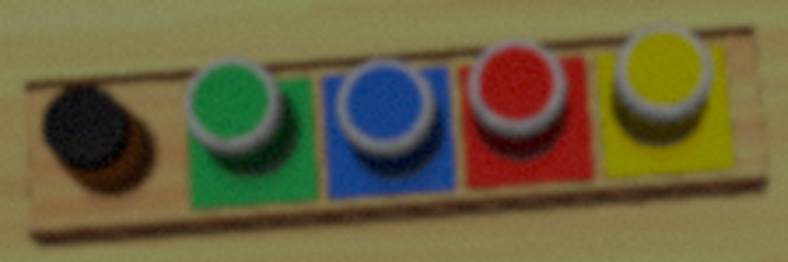

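View pics/c2.png

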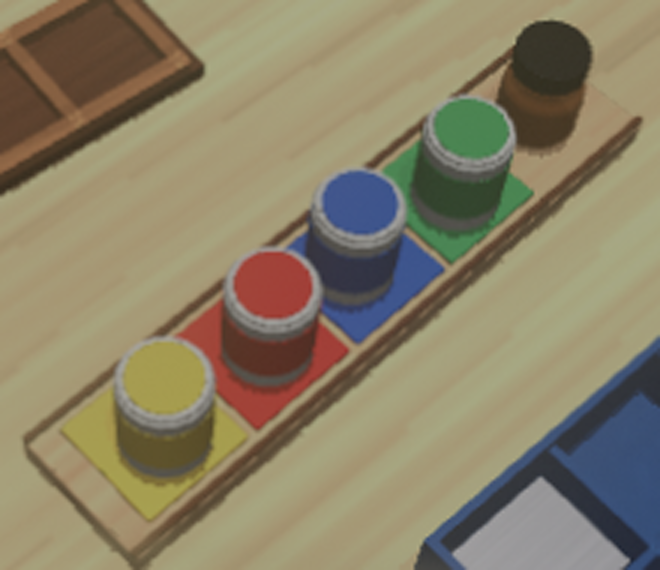

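The crops show each lid as a clean coloured ellipse inside a grey rim, with the plates below. In the top view the lid centres are about (200,149), (244,149), (282,143) and (324,139). Next I'll triangulate the lids and look at the rack.

Run:
```python
from h import *
T=cv2.imread("pics/top_raw.png")[...,::-1].copy(); S=cv2.imread("pics/scene_raw.png")[...,::-1].copy()
def lid(im,c,s):
    best=None
    m=mask(im,c,s); 
    for k in cv2.findContours(m,cv2.RETR_LIST,cv2.CHAIN_APPROX_NONE)[0]:
        a=cv2.contourArea(k)
        if 180<a<700 and a/cv2.contourArea(cv2.convexHull(k))>.9:
            e=cv2.fitEllipse(k); print('  ',c,a,np.round(e[0],1),np.round(e[1],1))
            if 120<e[0][1]<320 and 180<e[0][0]<400: best=e[0]
    return best
for c in HUE:
    t,s=lid(T,c,150),lid(S,c,85)
    if t and s: X,g=tri(t,s); print(c,np.round(X,4),'gap',round(g,4))
r=cv2.resize(T[235:310,220:460],None,fx=3.3,fy=3.3,interpolation=cv2.INTER_CUBIC); cv2.imwrite("pics/r1.png",r[...,::-1])
r=cv2.resize(S[125:285,60:295],None,fx=3.3,fy=3.3,interpolation=cv2.INTER_CUBIC); cv2.imwrite("pics/r2.png",r[...,::-1])
```

```text
green 270.5 [200.3 148.6] [17.9 19.3]
   green 331.0 [376.6 182.3] [18.  23.5]
green [0.6636 0.1213 0.0841] gap 0.0012
   blue 282.0 [244.4 149. ] [18.6 19.4]
   blue 491.0 [455.3 348.1] [12.4 56.4]
   blue 374.5 [339.6 207.1] [20.  23.9]
   blue 581.0 [422.6  62.9] [22.  33.9]
blue [0.6597 0.0424 0.084 ] gap 0.0009
   red 604.0 [484.  190.9] [12.3 70.5]
   red 291.0 [282.  143.4] [19.1 19.6]
   red 427.5 [310.6 234.5] [21.5 25.4]
red [ 0.6673 -0.0251  0.0839] gap 0.001
   yellow 297.0 [324.2 139. ] [18.9 20.1]
   yellow 475.0 [274.2 265.5] [23.2 26.1]
yellow [ 0.6722 -0.1003  0.084 ] gap 0.001
```

View pics/r1.png

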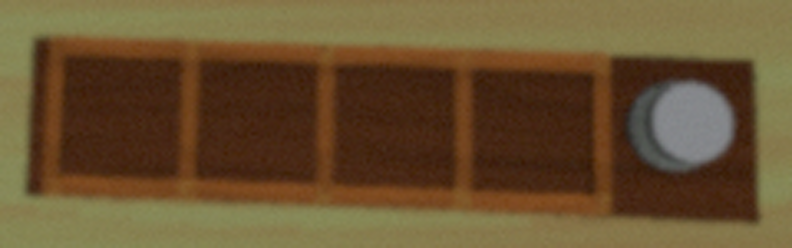

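View pics/r2.png

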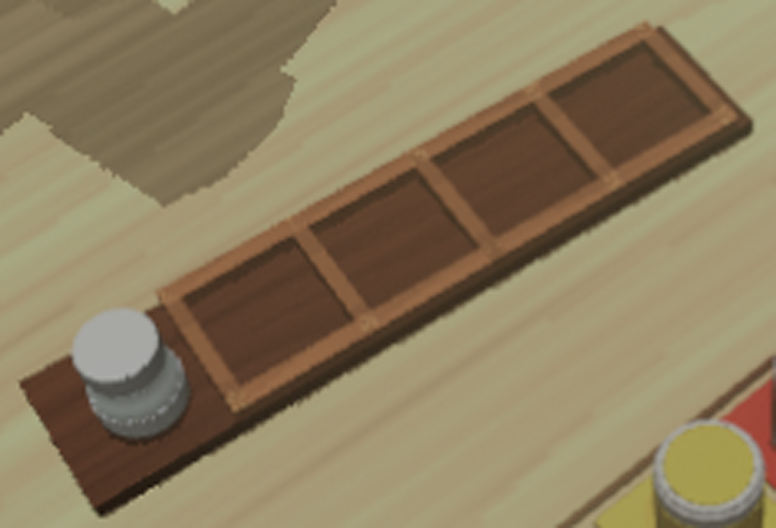

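The top view of the rack shows an orange rim around four dark pockets, with the pot to the right. The scene view shows the same rim. I'll take the rim mask's quadrilateral and its holes in both views.

Run:
```python
from h import *
Im={n:cv2.imread(f"pics/{n}_raw.png")[...,::-1].copy() for n in("top","scene")}
roi=dict(top=(222,235,240,75),scene=(60,125,235,160)); q={}
for n,(x,y,w,h) in roi.items():
    I=cv2.GaussianBlur(Im[n],(3,3),0)[y:y+h,x:x+w].astype(int)
    print(n,'table',I[3,w//2],'rimpx',[tuple(v) for v in I[h//2-1:h//2+1,w//2]])
    r,g,b=I[...,0],I[...,1],I[...,2]
    m=((r>92)&(r-g>30)).astype(np.uint8)
    if n=="scene": m[110:,190:]=0
    ks,_=cv2.findContours(m,cv2.RETR_CCOMP,cv2.CHAIN_APPROX_NONE)
    ks=sorted(ks,key=cv2.contourArea)[::-1]
    for k in ks[:6]:
        M=cv2.moments(k); print('  ',cv2.contourArea(k),M['m10']/M['m00']+x,M['m01']/M['m00']+y)
    hull=cv2.convexHull(ks[0]); p=None
    for e in np.arange(1,12,.25):
        a=cv2.approxPolyDP(hull,e,True)
        if len(a)==4: p=a[:,0]+[x,y]; break
    # refine: line-fit each side
    C=ks[0][:,0]+[x,y]; L=[]
    for i in range(4):
        A,B=p[i].astype(float),p[(i+1)%4].astype(float); u=(B-A)/np.linalg.norm(B-A); d=C-A
        s=d@u; t=abs(d@[-u[1],u[0]]); sel=(t<2.5)&(s>6)&(s<np.linalg.norm(B-A)-6)
        v=cv2.fitLine(C[sel].astype(np.float32),cv2.DIST_HUBER,0,.01,.01).ravel(); L.append(np.cross([v[2],v[3],1],[v[2]+v[0],v[3]+v[1],1]))
    c=[np.cross(L[i-1],L[i]) for i in range(4)]; c=np.array([k[:2]/k[2] for k in c])
    X=plane(n,c,.022); o=np.argsort(np.arctan2(X[:,1]-X[:,1].mean(),X[:,0]-X[:,0].mean())); X=X[o]; c=c[o]; q[n]=c
    print(np.round(c,1).tolist()); print(np.round(X,4).tolist(),'sides',np.round(np.linalg.norm(X-np.roll(X,-1,0),axis=1),4),'ctr',np.round(X.mean(0),4))
print('tri',[ (np.round(tri(a,b)[0],4).tolist(),round(tri(a,b)[1],4)) for a,b in zip(q['top'],q['scene'])])
```

```text
top table [137 124  78] rimpx [(np.int64(67), np.int64(37), np.int64(17)), (np.int64(68), np.int64(37), np.int64(17))]
   8046.5 319.54274115039664 272.51502723751526
   1444.5 381.088035075574 274.26006692050305
   1422.0 339.1672526957337 272.646390060947
   1398.5 297.46669050172807 271.1146466452151
   1386.0 256.25493025493023 270.00757575757575
[[404.0, 299.4], [404.0, 251.4], [235.0, 246.3], [232.7, 292.6]]
[[0.3886, -0.2312, 0.022], [0.4739, -0.2378, 0.022], [0.493, 0.0693, 0.022], [0.4091, 0.0748, 0.022]] sides [0.0855 0.3077 0.0841 0.3067] ctr [ 0.4412 -0.0813  0.022 ]
scene table [166 163 126] rimpx [(np.int64(89), np.int64(62), np.int64(44)), (np.int64(89), np.int64(62), np.int64(44))]
   6979.0 192.52476477050197 189.51996465587237
   1284.0 140.66991173416406 217.9867601246106
   1216.0 179.01137609649123 196.2060032894737
   1144.0 215.70789627039625 175.41666666666666
   1087.0 250.42854952468565 155.6606869058571
[[106.9, 213.3], [130.7, 249.2], [282.4, 160.0], [255.8, 131.6]]
[[0.389, -0.2337, 0.022], [0.4751, -0.2392, 0.022], [0.4937, 0.0674, 0.022], [0.4099, 0.0735, 0.022]] sides [0.0862 0.3071 0.084  0.3079] ctr [ 0.4419 -0.083   0.022 ]
tri [([0.3882, -0.2326, 0.0201], np.float64(0.0021)), ([0.4739, -0.2386, 0.0199], np.float64(0.0007)), ([0.4929, 0.0689, 0.0202], np.float64(0.0013)), ([0.409, 0.0746, 0.0205], np.float64(0.0007))]
```

Lid tops triangulate to z = 0.084, which agrees with 22 + 62 mm. The rim comes out at about 0.020–0.022, 86 × 308 mm.

- **Rack:** centre (0.4415, −0.082), yaw −0.0645.
- **Pockets, left to right:** (0.4487, 0.0303), (0.4439, −0.0446), (0.4391, −0.1194), (0.4343, −0.1943).

The fingers must close across the row, so I'll turn the tool to ψ = 90°. Then tool x = world y, tool y = world x and tool z = down.

Emit:
servo_tool:
  series: "0 0 0 0 0 -8.5 0; 0 0 0 0 0 -17 0; 0 0 0 0 0 -25.5 0; 0 0 0 0 0 -34 0; 0 0 0 0 0 -42.5 0"
  squeeze: 40

```text
clock: 0.7
position: [0.2169, -0.5324, 0.2311]
ee_rot: [-0.0, 0.843, 0.537, 0.0]
contact_force: [-0.8, 0.7, 0.6]
width: 0.0853
gripper_force: 0.0
```

Emit:
servo_tool:
  series: "0 0 0 0 0 -8.5 0; 0 0 0 0 0 -17 0; 0 0 0 0 0 -25.3 0; 0 0 0 0 0 -25.3 0; 0 0 0 0 0 -25.3 0"

```text
clock: 1.2
position: [0.2169, -0.5325, 0.2311]
ee_rot: [-0.0, 0.708, 0.706, 0.0]
contact_force: [-0.4, -0.2, -0.3]
width: 0.0855
gripper_force: 0.0
```

Emit:
servo_tool:
  series: "0.029 0.030 0 0 0 0 0; 0.058 0.061 0 0 0 0 0; 0.087 0.091 0 0 0 0 0; 0.116 0.121 0 0 0 0 0; 0.145 0.152 0 0 0 0 0"

```text
clock: 1.7
position: [0.3699, -0.3864, 0.2314]
ee_rot: [0.0, 0.708, 0.706, -0.0]
contact_force: [0.7, 0.1, -0.9]
width: 0.0854
gripper_force: 0.0
```

Emit:
servo_tool:
  series: "0.029 0.030 0 0 0 0 0; 0.058 0.061 0 0 0 0 0; 0.087 0.091 0 0 0 0 0; 0.116 0.121 0 0 0 0 0; 0.145 0.152 0 0 0 0 0"

```text
clock: 2.2
position: [0.5221, -0.2414, 0.2314]
ee_rot: [0.0, 0.708, 0.706, -0.0]
contact_force: [1.2, -0.2, -1.1]
width: 0.0854
gripper_force: 0.0
```

Emit:
servo_tool:
  series: "0.029 0.030 0 0 0 0 0; 0.058 0.061 0 0 0 0 0; 0.087 0.091 0 0 0 0 0; 0.116 0.121 0 0 0 0 0; 0.143 0.151 0 0 0 0 0"

```text
clock: 2.7
position: [0.6733, -0.0983, 0.2312]
ee_rot: [0.0, 0.708, 0.706, -0.0]
contact_force: [0.1, -1.5, 0.1]
width: 0.0852
gripper_force: 0.0
```

Emit:
servo_tool:
  series: "0 0 0 0 0 0 0; 0 0 0 0 0 0 0; 0 0 0 0 0 0 0"

```text
clock: 3.0
position: [0.6714, -0.1005, 0.2311]
ee_rot: [-0.0, 0.708, 0.706, -0.001]
contact_force: [-0.1, -0.3, -0.7]
width: 0.0851
gripper_force: 0.0
```

Emit:
servo_tool:
  series: "0 0.001 0.045 0 0 0 0; 0 0.001 0.09 0 0 0 0; 0 0.001 0.135 0 0 0 0; 0 0.001 0.165 0 0 0 0; 0 0.001 0.190 0 0 0 0"

```text
clock: 3.5
position: [0.6711, -0.1012, 0.0394]
ee_rot: [-0.001, 0.708, 0.706, -0.001]
contact_force: [0.3, -0.3, 0.0]
width: 0.0854
gripper_force: 0.0
```

Emit:
servo_tool:
  series: "0 0 0 0 0 0 0; 0 0 0 0 0 0 0.5; 0 0 0 0 0 0 1; 0 0 0 0 0 0 1; 0 0 0 0 0 0 1"
  squeeze: 40

```text
clock: 4.0
position: [0.6742, -0.1006, 0.0439]
ee_rot: [0.002, 0.707, 0.707, 0.001]
contact_force: [-1.1, -1.7, 6.6]
width: 0.0495
gripper_force: 42.4
```

Emit:
servo_tool:
  series: "0 0 0 0 0 0 1; 0 0 0 0 0 0 1; 0 0 0 0 0 0 1; 0 0 0 0 0 0 1; 0 0 0 0 0 0 1"

```text
clock: 4.5
position: [0.6742, -0.1006, 0.044]
ee_rot: [0.002, 0.707, 0.707, 0.001]
contact_force: [-1.6, -0.4, 6.6]
width: 0.049
gripper_force: 42.4
```

Emit:
servo_tool:
  series: "0 0 -0.01 0 0 0 1; 0 0 -0.03 0 0 0 1; 0 0 -0.06 0 0 0 1; 0 0 -0.095 0 0 0 1; 0 0 -0.13 0 0 0 1"

```text
clock: 5.0
position: [0.6729, -0.0995, 0.1727]
ee_rot: [-0.0, 0.707, 0.707, -0.0]
contact_force: [1.0, 0.4, -2.0]
width: 0.0491
gripper_force: 42.0
```

Emit:
servo_tool:
  series: "0 0 0 0 0 0 1; 0 0 0 0 0 0 1; 0 0 0 0 0 0 1"

```text
clock: 5.3
position: [0.6719, -0.0994, 0.1695]
ee_rot: [-0.002, 0.707, 0.707, -0.001]
contact_force: [0.1, -0.0, -2.5]
width: 0.0492
gripper_force: 42.1
```

Run:
```python
from h import *
s=manip.get_state(); print(s['position'],s['ee_rot'])
for n in("top","scene"): cv2.imwrite(f"pics/{n}_l.png",eyes.get_image(n)[...,::-1])
a=cv2.imread("pics/top_l.png")[60:270,180:430]; b=cv2.imread("pics/scene_l.png")[140:350,200:450]
cv2.imwrite("pics/l.png",cv2.resize(np.hstack([a,b]),None,fx=1.6,fy=1.6))
```

```text
[ 0.67188706 -0.09942921  0.16950379] [-0.00151767  0.70731542  0.70689584 -0.0009286 ]
```

View pics/l.png

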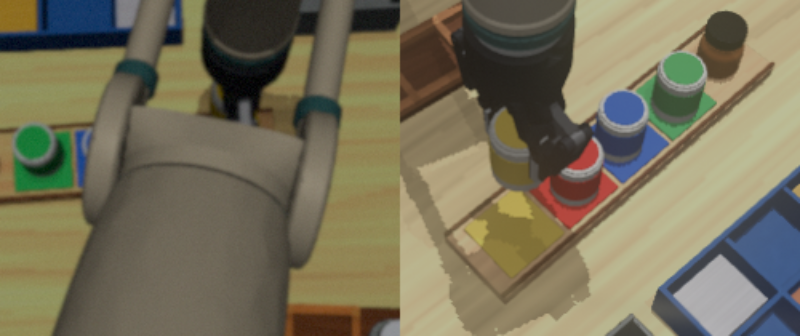

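The picture shows the yellow tin held upright above its plate, with the other three undisturbed. I'll carry it to the leftmost pocket.

Emit:
servo_tool:
  series: "0.022 -0.037 0 0 0 0 1; 0.043 -0.074 0 0 0 0 1; 0.065 -0.112 0 0 0 0 1; 0.087 -0.149 0 0 0 0 1; 0.108 -0.186 0 0 0 0 1"

```text
clock: 5.9
position: [0.4849, 0.0092, 0.1699]
ee_rot: [-0.001, 0.707, 0.707, -0.001]
contact_force: [0.5, -0.0, -1.6]
width: 0.0486
gripper_force: 42.4
```

Emit:
servo_tool:
  series: "0.011 -0.020 0 0 0 0 1; 0.022 -0.037 0 0 0 0 1; 0.022 -0.037 0 0 0 0 1; 0.022 -0.037 0 0 0 0 1; 0.022 -0.037 0 0 0 0 1"

```text
clock: 6.4
position: [0.4513, 0.0298, 0.1711]
ee_rot: [0.0, 0.707, 0.707, 0.0]
contact_force: [0.1, 0.6, -1.8]
width: 0.0488
gripper_force: 42.5
```

Emit:
servo_tool:
  series: "0 0 0.03 0 0 0 1; 0 0 0.06 0 0 0 1; 0 0 0.09 0 0 0 1; 0 0 0.115 0 0 0 1; 0 0 0.115 0 0 0 1"

```text
clock: 6.9
position: [0.4484, 0.0299, 0.0533]
ee_rot: [-0.003, 0.708, 0.707, -0.003]
contact_force: [-1.2, -0.2, -2.4]
width: 0.0489
gripper_force: 42.6
```

Emit:
servo_tool:
  series: "0 0 0 0 0 0 1; 0 0 0 0 0 0 1; 0 0 0 0 0 0 1"

```text
clock: 7.2
position: [0.4518, 0.0301, 0.0576]
ee_rot: [0.001, 0.707, 0.707, 0.001]
contact_force: [-0.0, 0.0, -1.9]
width: 0.0492
gripper_force: 42.6
```

Emit:
servo_tool:
  series: "0 -0.002 0.006 0 0 0 1; 0 -0.002 0.012 0 0 0 1; 0 -0.002 0.017 0 0 0 1; 0 -0.002 0.017 0 0 0 1; 0 -0.002 0.017 0 0 0 1"

```text
clock: 7.7
position: [0.4481, 0.0303, 0.039]
ee_rot: [-0.0, 0.707, 0.707, -0.0]
contact_force: [-0.2, 0.5, -2.4]
width: 0.0492
gripper_force: 42.7
```

Emit:
servo_tool:
  series: "0 0 0.001 0 0 0 1; 0 0 0.003 0 0 0 1; 0 0 0.005 0 0 0 1; 0 0 0.005 0 0 0 1; 0 0 0.005 0 0 0 1"

```text
clock: 8.2
position: [0.4482, 0.0303, 0.0342]
ee_rot: [-0.0, 0.707, 0.707, -0.0]
contact_force: [-0.3, 0.3, -2.8]
width: 0.0491
gripper_force: 42.7
```

Emit:
servo_tool:
  series: "0 0 0.0005 0 0 0 1; 0 0 0.001 0 0 0 1; 0 0 0.0015 0 0 0 1; 0 0 0.002 0 0 0 1; 0 0 0.002 0 0 0 1"

```text
clock: 8.7
position: [0.4483, 0.0303, 0.0339]
ee_rot: [0.0, 0.707, 0.707, 0.0]
contact_force: [-3.7, 1.7, 13.9]
width: 0.0493
gripper_force: 44.3
```

Emit:
servo_tool:
  series: "0 0 -0.001 0 0 0 0.8; 0 0 -0.001 0 0 0 0.3; 0 0 -0.001 0 0 0 0; 0 0 -0.001 0 0 0 0; 0 0 -0.001 0 0 0 0"

```text
clock: 9.2
position: [0.4483, 0.0303, 0.0332]
ee_rot: [-0.0, 0.707, 0.707, -0.0]
contact_force: [0.7, -0.2, 0.6]
width: 0.0855
gripper_force: 0.0
```

Emit:
servo_tool:
  series: "0 0 -0.015 0 0 0 0; 0 0 -0.03 0 0 0 0; 0 0 -0.06 0 0 0 0; 0 0 -0.09 0 0 0 0; 0 0 -0.12 0 0 0 0"

```text
clock: 9.7
position: [0.448, 0.0303, 0.1542]
ee_rot: [-0.0, 0.707, 0.707, -0.0]
contact_force: [-0.2, -0.7, 0.0]
width: 0.0855
gripper_force: 0.0
```

Emit:
servo_tool:
  series: "-0.011 0.044 0 0 0 0 0; -0.022 0.088 0 0 0 0 0; -0.033 0.131 0 0 0 0 0; -0.044 0.175 0 0 0 0 0; -0.055 0.219 0 0 0 0 0"

```text
clock: 10.2
position: [0.6688, -0.0253, 0.1529]
ee_rot: [-0.0, 0.707, 0.707, -0.0]
contact_force: [0.7, -0.1, 0.7]
width: 0.0855
gripper_force: 0.0
```

Emit:
servo_tool:
  series: "0 0 0 0 0 0 0; 0 0 0 0 0 0 0; 0 0 0 0 0 0 0"

```text
clock: 10.5
position: [0.6659, -0.0245, 0.1527]
ee_rot: [-0.001, 0.707, 0.707, -0.001]
contact_force: [-0.5, 0.1, 0.3]
width: 0.0859
gripper_force: 0.0
```

Run:
```python
from h import *
for n in("top","scene"): cv2.imwrite(f"pics/{n}_2.png",eyes.get_image(n)[...,::-1])
a=cv2.imread("pics/top_2.png")[100:310,180:430]; b=cv2.imread("pics/scene_2.png")[120:330,200:450]
cv2.imwrite("pics/l2.png",cv2.resize(np.hstack([a,b]),None,fx=1.6,fy=1.6))
```

```text
(no output)
```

View pics/l2.png

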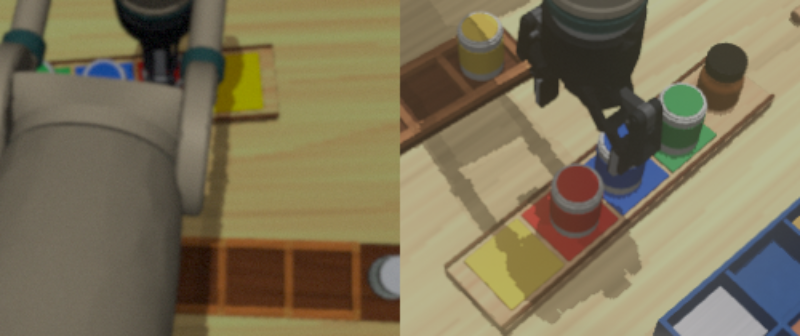

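The yellow tin stands upright in its pocket and the red tin is undisturbed below the gripper. Red is next.

Emit:
servo_tool:
  series: "0 0.001 0.03 0 0 0 0; 0 0.001 0.06 0 0 0 0; 0 0.001 0.09 0 0 0 0; 0 0.001 0.112 0 0 0 0; 0 0.001 0.112 0 0 0 0"

```text
clock: 11.1
position: [0.6646, -0.0241, 0.0385]
ee_rot: [-0.003, 0.707, 0.707, -0.002]
contact_force: [-0.0, -0.3, 0.1]
width: 0.0852
gripper_force: 0.0
```

Emit:
servo_tool:
  series: "0 0 0 0 0 0 0; 0 0 0 0 0 0 0.5; 0 0 0 0 0 0 1; 0 0 0 0 0 0 1; 0 0 0 0 0 0 1"

```text
clock: 11.6
position: [0.6689, -0.025, 0.0432]
ee_rot: [0.001, 0.707, 0.707, 0.001]
contact_force: [-1.2, 0.6, 5.5]
width: 0.0493
gripper_force: 42.3
```

Emit:
servo_tool:
  series: "0 0 0 0 0 0 1; 0 0 0 0 0 0 1; 0 0 0 0 0 0 1; 0 0 0 0 0 0 1; 0 0 0 0 0 0 1"

```text
clock: 12.1
position: [0.6688, -0.0249, 0.0432]
ee_rot: [0.001, 0.707, 0.707, 0.001]
contact_force: [-0.4, 0.4, 5.7]
width: 0.0489
gripper_force: 42.3
```

Emit:
servo_tool:
  series: "0 0 -0.01 0 0 0 1; 0 0 -0.03 0 0 0 1; 0 0 -0.06 0 0 0 1; 0 0 -0.095 0 0 0 1; 0 0 -0.13 0 0 0 1"

```text
clock: 12.6
position: [0.6678, -0.0248, 0.1724]
ee_rot: [-0.0, 0.707, 0.707, -0.0]
contact_force: [0.7, -0.3, -1.8]
width: 0.0489
gripper_force: 42.0
```

Emit:
servo_tool:
  series: "0 0 0 0 0 0 1; 0 0 0 0 0 0 1; 0 0 0 0 0 0 1"

```text
clock: 12.9
position: [0.6669, -0.0247, 0.1694]
ee_rot: [-0.001, 0.707, 0.707, -0.001]
contact_force: [0.2, 0.2, -2.8]
width: 0.0488
gripper_force: 42.1
```

Emit:
servo_tool:
  series: "-0.004 -0.04 0 0 0 0 1; -0.008 -0.08 0 0 0 0 1; -0.012 -0.12 0 0 0 0 1; -0.015 -0.16 0 0 0 0 1; -0.018 -0.20 0 0 0 0 1"

```text
clock: 13.4
position: [0.4652, -0.0425, 0.1693]
ee_rot: [-0.002, 0.707, 0.707, -0.001]
contact_force: [-0.1, -0.3, -1.4]
width: 0.0491
gripper_force: 42.4
```

Emit:
servo_tool:
  series: "-0.002 -0.023 0 0 0 0 1; -0.002 -0.023 0 0 0 0 1; -0.002 -0.023 0 0 0 0 1; -0.002 -0.023 0.02 0 0 0 1; -0.002 -0.023 0.05 0 0 0 1"

```text
clock: 13.9
position: [0.4485, -0.0453, 0.1217]
ee_rot: [0.002, 0.707, 0.707, 0.002]
contact_force: [1.7, -0.4, -2.4]
width: 0.049
gripper_force: 42.7
```

Emit:
servo_tool:
  series: "0 0 0.03 0 0 0 1; 0 0 0.05 0 0 0 1; 0 0 0.065 0 0 0 1; 0 0 0.065 0 0 0 1; 0 0 0.065 0 0 0 1"

```text
clock: 14.4
position: [0.4462, -0.0448, 0.0559]
ee_rot: [-0.0, 0.707, 0.707, -0.0]
contact_force: [0.6, 0.3, -3.0]
width: 0.0486
gripper_force: 42.5
```

Emit:
servo_tool:
  series: "0 0 0.006 0 0 0 1; 0 0 0.012 0 0 0 1; 0 0 0.017 0 0 0 1; 0 0 0.017 0 0 0 1; 0 0 0.017 0 0 0 1"

```text
clock: 14.9
position: [0.4452, -0.0447, 0.0393]
ee_rot: [0.0, 0.707, 0.707, -0.0]
contact_force: [-0.6, -0.4, -2.2]
width: 0.0486
gripper_force: 42.5
```

Emit:
servo_tool:
  series: "0 -0.001 0.001 0 0 0 1; 0 -0.001 0.003 0 0 0 1; 0 -0.001 0.005 0 0 0 1; 0 -0.001 0.005 0 0 0 1; 0 -0.001 0.005 0 0 0 1"

```text
clock: 15.4
position: [0.4442, -0.0447, 0.0342]
ee_rot: [-0.0, 0.707, 0.707, -0.0]
contact_force: [0.4, -0.2, -2.2]
width: 0.0487
gripper_force: 42.5
```

Emit:
servo_tool:
  series: "0 0 0.0005 0 0 0 1; 0 0 0.001 0 0 0 1; 0 0 0.0015 0 0 0 1; 0 0 0.002 0 0 0 1; 0 0 0.002 0 0 0 1"

```text
clock: 15.9
position: [0.4443, -0.0447, 0.0332]
ee_rot: [0.0, 0.707, 0.707, 0.0]
contact_force: [-2.9, -0.6, 7.0]
width: 0.0494
gripper_force: 43.5
```

Red touched down at the expected height. I'll release it and go to blue.

Emit:
servo_tool:
  series: "0 0 -0.001 0 0 0 0.8; 0 0 -0.001 0 0 0 0.3; 0 0 -0.001 0 0 0 0; 0 0 -0.001 0 0 0 0; 0 0 -0.001 0 0 0 0"

```text
clock: 16.4
position: [0.4443, -0.0448, 0.0333]
ee_rot: [0.0, 0.707, 0.707, -0.0]
contact_force: [0.1, 0.4, -0.2]
width: 0.0852
gripper_force: 0.0
```

Emit:
servo_tool:
  series: "0 0 -0.015 0 0 0 0; 0 0 -0.03 0 0 0 0; 0 0 -0.06 0 0 0 0; 0 0 -0.09 0 0 0 0; 0 0 -0.12 0 0 0 0"

```text
clock: 16.9
position: [0.444, -0.0446, 0.1543]
ee_rot: [-0.0, 0.707, 0.707, -0.0]
contact_force: [-0.0, -0.5, -0.3]
width: 0.0848
gripper_force: 0.0
```

Emit:
servo_tool:
  series: "0.017 0.043 0 0 0 0 0; 0.035 0.086 0 0 0 0 0; 0.052 0.129 0 0 0 0 0; 0.07 0.172 0 0 0 0 0; 0.087 0.216 0 0 0 0 0"

```text
clock: 17.4
position: [0.6617, 0.0431, 0.1531]
ee_rot: [-0.0, 0.707, 0.707, -0.0]
contact_force: [1.3, -0.3, 0.4]
width: 0.0853
gripper_force: 0.0
```

Emit:
servo_tool:
  series: "0 0 0 0 0 0 0; 0 0 0 0 0 0 0; 0 0 0 0 0 0 0; 0 0 0 0 0 0 0; 0 0 0 0 0 0 0"

```text
clock: 17.9
position: [0.6594, 0.0416, 0.1539]
ee_rot: [0.0, 0.708, 0.707, -0.0]
contact_force: [-0.2, 0.6, 0.0]
width: 0.0854
gripper_force: 0.0
```

Emit:
servo_tool:
  series: "0.001 0 0.03 0 0 0 0; 0.001 0 0.06 0 0 0 0; 0.001 0 0.09 0 0 0 0; 0.001 0 0.112 0 0 0 0; 0.001 0 0.112 0 0 0 0"

```text
clock: 18.4
position: [0.657, 0.0428, 0.0383]
ee_rot: [-0.003, 0.708, 0.707, -0.002]
contact_force: [0.0, -0.2, 0.1]
width: 0.0855
gripper_force: 0.0
```

Emit:
servo_tool:
  series: "0 0 0 0 0 0 0; 0 0 0 0 0 0 0.5; 0 0 0 0 0 0 1; 0 0 0 0 0 0 1; 0 0 0 0 0 0 1"

```text
clock: 18.9
position: [0.661, 0.0431, 0.0431]
ee_rot: [0.001, 0.707, 0.707, 0.001]
contact_force: [-1.7, -0.0, 5.9]
width: 0.049
gripper_force: 42.2
```

Emit:
servo_tool:
  series: "0 0 0 0 0 0 1; 0 0 0 0 0 0 1; 0 0 0 0 0 0 1; 0 0 0 0 0 0 1; 0 0 0 0 0 0 1"

```text
clock: 19.4
position: [0.6611, 0.0431, 0.0432]
ee_rot: [0.001, 0.707, 0.707, 0.001]
contact_force: [-1.0, -1.0, 5.5]
width: 0.0488
gripper_force: 42.2
```

Emit:
servo_tool:
  series: "0 0 -0.01 0 0 0 1; 0 0 -0.03 0 0 0 1; 0 0 -0.06 0 0 0 1; 0 0 -0.095 0 0 0 1; 0 0 -0.13 0 0 0 1"

```text
clock: 19.9
position: [0.6598, 0.0432, 0.1725]
ee_rot: [-0.0, 0.707, 0.707, -0.0]
contact_force: [0.8, -0.3, -2.7]
width: 0.0487
gripper_force: 41.9
```

Emit:
servo_tool:
  series: "0 0 0 0 0 0 1; 0 0 0 0 0 0 1; 0 0 0 0 0 0 1; 0 0 0 0 0 0 1; 0 0 0 0 0 0 1"

```text
clock: 20.4
position: [0.6595, 0.0432, 0.1695]
ee_rot: [-0.001, 0.707, 0.707, -0.001]
contact_force: [0.4, 0.2, -2.0]
width: 0.0487
gripper_force: 42.0
```

Emit:
servo_tool:
  series: "-0.028 -0.038 0 0 0 0 1; -0.056 -0.076 0 0 0 0 1; -0.084 -0.114 0 0 0 0 1; -0.112 -0.152 0 0 0 0 1; -0.14 -0.19 0 0 0 0 1"

```text
clock: 20.9
position: [0.4683, -0.0974, 0.1707]
ee_rot: [-0.0, 0.707, 0.707, -0.0]
contact_force: [0.5, -1.5, -1.3]
width: 0.049
gripper_force: 42.2
```

Emit:
servo_tool:
  series: "-0.0225 -0.0305 0 0 0 0 1; -0.0225 -0.0305 0 0 0 0 1; -0.0225 -0.0305 0 0 0 0 1; -0.0225 -0.0305 0.02 0 0 0 1; -0.0225 -0.0305 0.05 0 0 0 1"

```text
clock: 21.4
position: [0.4429, -0.1196, 0.1222]
ee_rot: [0.003, 0.707, 0.707, 0.001]
contact_force: [-0.2, -0.0, -3.1]
width: 0.049
gripper_force: 42.4
```

Emit:
servo_tool:
  series: "0 0 0.03 0 0 0 1; 0 0 0.05 0 0 0 1; 0 0 0.065 0 0 0 1; 0 0 0.065 0 0 0 1; 0 0 0.065 0 0 0 1"

```text
clock: 21.9
position: [0.4407, -0.1188, 0.0562]
ee_rot: [-0.0, 0.707, 0.707, 0.0]
contact_force: [0.3, -0.7, -1.6]
width: 0.049
gripper_force: 42.3
```

Emit:
servo_tool:
  series: "0 0 0.006 0 0 0 1; 0 0 0.012 0 0 0 1; 0 0 0.017 0 0 0 1; 0 0 0.017 0 0 0 1; 0 0 0.017 0 0 0 1"

```text
clock: 22.4
position: [0.4396, -0.1192, 0.0393]
ee_rot: [-0.0, 0.707, 0.707, -0.0]
contact_force: [-0.3, 0.2, -1.3]
width: 0.049
gripper_force: 42.4
```

Emit:
servo_tool:
  series: "0 0 0.001 0 0 0 1; 0 0 0.003 0 0 0 1; 0 0 0.005 0 0 0 1; 0 0 0.005 0 0 0 1; 0 0 0.005 0 0 0 1"

```text
clock: 22.9
position: [0.4396, -0.1192, 0.0342]
ee_rot: [-0.0, 0.707, 0.707, -0.0]
contact_force: [0.9, 0.7, -1.8]
width: 0.0489
gripper_force: 42.4
```

Emit:
servo_tool:
  series: "0 0 0.0005 0 0 0 1; 0 0 0.001 0 0 0 1; 0 0 0.0015 0 0 0 1; 0 0 0.002 0 0 0 1; 0 0 0.002 0 0 0 1"

```text
clock: 23.4
position: [0.4398, -0.1193, 0.0331]
ee_rot: [0.0, 0.707, 0.707, 0.0]
contact_force: [-2.1, 0.8, 7.1]
width: 0.0489
gripper_force: 43.3
```

Emit:
servo_tool:
  series: "0 0 -0.001 0 0 0 0.8; 0 0 -0.001 0 0 0 0.3; 0 0 -0.001 0 0 0 0; 0 0 -0.001 0 0 0 0; 0 0 -0.001 0 0 0 0"

```text
clock: 23.9
position: [0.4398, -0.1193, 0.0333]
ee_rot: [0.0, 0.707, 0.707, -0.0]
contact_force: [0.7, -1.0, 0.2]
width: 0.0849
gripper_force: 0.0
```

Emit:
servo_tool:
  series: "0 0 -0.015 0 0 0 0; 0 0 -0.03 0 0 0 0; 0 0 -0.06 0 0 0 0; 0 0 -0.09 0 0 0 0; 0 0 -0.12 0 0 0 0"

```text
clock: 24.4
position: [0.4394, -0.1191, 0.1543]
ee_rot: [-0.0, 0.707, 0.707, -0.0]
contact_force: [0.1, -0.3, 0.2]
width: 0.0855
gripper_force: 0.0
```

Emit:
servo_tool:
  series: "0.03 0.028 0 0 0 0 0; 0.06 0.056 0 0 0 0 0; 0.09 0.084 0 0 0 0 0; 0.12 0.112 0 0 0 0 0; 0.15 0.14 0 0 0 0 0"

```text
clock: 24.9
position: [0.5807, 0.032, 0.1532]
ee_rot: [0.0, 0.707, 0.707, -0.0]
contact_force: [0.5, -0.3, -0.1]
width: 0.0854
gripper_force: 0.0
```

Emit:
servo_tool:
  series: "0.03 0.028 0 0 0 0 0; 0.06 0.056 0 0 0 0 0; 0.09 0.084 0 0 0 0 0; 0.09 0.084 0 0 0 0 0; 0.09 0.084 0 0 0 0 0"

```text
clock: 25.4
position: [0.6636, 0.1212, 0.1523]
ee_rot: [-0.0, 0.707, 0.707, -0.001]
contact_force: [-0.1, -0.1, -0.5]
width: 0.0852
gripper_force: 0.0
```

Emit:
servo_tool:
  series: "0 0 0 0 0 0 0; 0 0 0 0 0 0 0; 0 0 0 0 0 0 0"

```text
clock: 25.7
position: [0.6633, 0.1196, 0.1537]
ee_rot: [0.0, 0.708, 0.706, -0.0]
contact_force: [-0.1, -0.2, -0.2]
width: 0.0852
gripper_force: 0.0
```

Emit:
servo_tool:
  series: "0.001 0 0.03 0 0 0 0; 0.001 0 0.06 0 0 0 0; 0.001 0 0.09 0 0 0 0; 0.001 0 0.112 0 0 0 0; 0.001 0 0.112 0 0 0 0"

```text
clock: 26.2
position: [0.6608, 0.1207, 0.038]
ee_rot: [-0.002, 0.708, 0.707, -0.003]
contact_force: [-0.4, 0.0, -0.8]
width: 0.0851
gripper_force: 0.0
```

Emit:
servo_tool:
  series: "0 0 0 0 0 0 0; 0 0 0 0 0 0 0.5; 0 0 0 0 0 0 1; 0 0 0 0 0 0 1; 0 0 0 0 0 0 1"

```text
clock: 26.7
position: [0.6647, 0.1217, 0.0432]
ee_rot: [0.001, 0.707, 0.707, 0.001]
contact_force: [0.1, -0.2, 5.8]
width: 0.0491
gripper_force: 42.1
```

Emit:
servo_tool:
  series: "0 0 0 0 0 0 1; 0 0 0 0 0 0 1; 0 0 0 0 0 0 1; 0 0 0 0 0 0 1; 0 0 0 0 0 0 1"

```text
clock: 27.2
position: [0.6647, 0.1217, 0.0432]
ee_rot: [0.001, 0.707, 0.707, 0.001]
contact_force: [-0.6, -0.6, 6.6]
width: 0.0489
gripper_force: 42.1
```

Emit:
servo_tool:
  series: "0 0 -0.01 0 0 0 1; 0 0 -0.03 0 0 0 1; 0 0 -0.06 0 0 0 1; 0 0 -0.095 0 0 0 1; 0 0 -0.13 0 0 0 1"

```text
clock: 27.7
position: [0.6633, 0.1217, 0.1725]
ee_rot: [-0.0, 0.707, 0.707, -0.0]
contact_force: [0.2, -0.1, -2.0]
width: 0.0491
gripper_force: 41.8
```

Emit:
servo_tool:
  series: "0 0 0 0 0 0 1; 0 0 0 0 0 0 1; 0 0 0 0 0 0 1; 0 0 0 0 0 0 1; 0 0 0 0 0 0 1"

```text
clock: 28.2
position: [0.6631, 0.1216, 0.1696]
ee_rot: [-0.001, 0.707, 0.707, -0.001]
contact_force: [-0.5, 0.2, -1.5]
width: 0.0486
gripper_force: 41.9
```

Emit:
servo_tool:
  series: "-0.036 -0.026 0 0 0 0 1; -0.072 -0.052 0 0 0 0 1; -0.108 -0.078 0 0 0 0 1; -0.144 -0.104 0 0 0 0 1; -0.18 -0.13 0 0 0 0 1"

```text
clock: 28.7
position: [0.5323, -0.0593, 0.1707]
ee_rot: [-0.0, 0.707, 0.707, -0.0]
contact_force: [0.9, -0.3, -2.0]
width: 0.0488
gripper_force: 42.0
```

Emit:
servo_tool:
  series: "-0.036 -0.026 0 0 0 0 1; -0.072 -0.052 0 0 0 0 1; -0.108 -0.078 0 0 0 0 1; -0.136 -0.099 0 0 0 0 1; -0.136 -0.099 0 0 0 0 1"

```text
clock: 29.2
position: [0.4319, -0.197, 0.1709]
ee_rot: [-0.0, 0.709, 0.705, -0.001]
contact_force: [0.7, 0.3, -1.5]
width: 0.0491
gripper_force: 42.1
```

Emit:
servo_tool:
  series: "0 0 0 0 0 0 1; 0 0 0 0 0 0 1; 0 0 0 0 0 0 1; 0 0 0.02 0 0 0 1; 0 0 0.05 0 0 0 1"

```text
clock: 29.7
position: [0.437, -0.1943, 0.1223]
ee_rot: [0.003, 0.707, 0.708, 0.001]
contact_force: [0.4, 0.4, -1.5]
width: 0.0492
gripper_force: 42.2
```

Emit:
servo_tool:
  series: "0 0 0.03 0 0 0 1; 0 0 0.05 0 0 0 1; 0 0 0.065 0 0 0 1; 0 0 0.065 0 0 0 1; 0 0 0.065 0 0 0 1"

```text
clock: 30.2
position: [0.4353, -0.1937, 0.0564]
ee_rot: [-0.0, 0.707, 0.707, 0.0]
contact_force: [0.0, -0.1, -2.2]
width: 0.0487
gripper_force: 42.2
```

Emit:
servo_tool:
  series: "0 0 0.006 0 0 0 1; 0 0 0.012 0 0 0 1; 0 0 0.017 0 0 0 1; 0 0 0.017 0 0 0 1; 0 0 0.017 0 0 0 1"

```text
clock: 30.7
position: [0.4346, -0.1942, 0.0392]
ee_rot: [-0.0, 0.707, 0.707, -0.0]
contact_force: [-0.1, 0.2, -1.4]
width: 0.0492
gripper_force: 42.2
```

Emit:
servo_tool:
  series: "0 0 0.001 0 0 0 1; 0 0 0.003 0 0 0 1; 0 0 0.005 0 0 0 1; 0 0 0.005 0 0 0 1; 0 0 0.005 0 0 0 1"

```text
clock: 31.2
position: [0.4346, -0.1942, 0.0342]
ee_rot: [-0.0, 0.707, 0.707, -0.0]
contact_force: [0.5, -0.2, -1.6]
width: 0.0489
gripper_force: 42.2
```

Emit:
servo_tool:
  series: "0 0 0.0005 0 0 0 1; 0 0 0.001 0 0 0 1; 0 0 0.0015 0 0 0 1; 0 0 0.002 0 0 0 1; 0 0 0.002 0 0 0 1"

```text
clock: 31.7
position: [0.4347, -0.1943, 0.0332]
ee_rot: [0.0, 0.707, 0.707, -0.0]
contact_force: [-2.3, 0.2, 7.2]
width: 0.049
gripper_force: 43.0
```

Now I'll release, retreat up and out to the right to clear the views, and check.

Emit:
servo_tool:
  series: "0 0 -0.001 0 0 0 0.8; 0 0 -0.001 0 0 0 0.3; 0 0 -0.001 0 0 0 0; 0 0 -0.001 0 0 0 0; 0 0 -0.001 0 0 0 0"

```text
clock: 32.2
position: [0.4347, -0.1942, 0.0332]
ee_rot: [0.0, 0.707, 0.707, -0.0]
contact_force: [-0.5, 0.2, 0.7]
width: 0.0851
gripper_force: 0.0
```

Emit:
servo_tool:
  series: "0 0 -0.02 0 0 0 0; 0 0 -0.05 0 0 0 0; 0 0 -0.09 0 0 0 0; 0 0 -0.13 0 0 0 0; 0 0 -0.17 0 0 0 0"

```text
clock: 32.7
position: [0.4343, -0.194, 0.2048]
ee_rot: [-0.0, 0.707, 0.707, -0.0]
contact_force: [1.3, -1.0, 0.4]
width: 0.0851
gripper_force: 0.0
```

Emit:
servo_tool:
  series: "-0.035 -0.02 0 0 0 0 0; -0.07 -0.04 0 0 0 0 0; -0.105 -0.06 0 0 0 0 0; -0.14 -0.08 0 0 0 0 0; -0.175 -0.1 0 0 0 0 0"

```text
clock: 33.2
position: [0.3335, -0.3703, 0.2033]
ee_rot: [0.0, 0.707, 0.707, 0.0]
contact_force: [0.9, 0.2, -1.0]
width: 0.0856
gripper_force: 0.0
```

Emit:
servo_tool:
  series: "-0.035 -0.02 0 0 0 0 0; -0.07 -0.04 0 0 0 0 0; -0.105 -0.06 0 0 0 0 0; -0.14 -0.08 0 0 0 0 0; -0.16 -0.1 0 0 0 0 0"

```text
clock: 33.7
position: [0.2332, -0.5318, 0.2029]
ee_rot: [0.0, 0.708, 0.706, -0.0]
contact_force: [0.2, 0.3, -0.2]
width: 0.0854
gripper_force: 0.0
```

Emit:
servo_tool:
  series: "0 0 0 0 0 0 0; 0 0 0 0 0 0 0; 0 0 0 0 0 0 0; 0 0 0 0 0 0 0; 0 0 0 0 0 0 0"

```text
clock: 34.2
position: [0.2352, -0.5283, 0.2036]
ee_rot: [0.0, 0.707, 0.707, 0.0]
contact_force: [-0.4, -0.1, -0.3]
width: 0.0853
gripper_force: 0.0
```

Run:
```python
from h import *
for n in("top","scene"): cv2.imwrite(f"pics/{n}_f.png",eyes.get_image(n)[...,::-1])
a=cv2.imread("pics/top_f.png")[110:320,200:470]; b=cv2.imread("pics/scene_f.png")[100:310,50:320]
cv2.imwrite("pics/f.png",cv2.resize(np.hstack([a,b]),None,fx=1.48,fy=1.48))
P=dict(green=(.4343,-.1943),blue=(.4391,-.1194),red=(.4439,-.0446),yellow=(.4487,.0303)); c={}
for n,s in(("top",150),("scene",85)):
    im=cv2.imread(f"pics/{n}_f.png")[...,::-1].copy()
    for k in HUE:
        for q in cv2.findContours(mask(im,k,s),cv2.RETR_LIST,cv2.CHAIN_APPROX_NONE)[0]:
            if 150<cv2.contourArea(q)<700:
                e=cv2.fitEllipse(q)[0]; X=plane(n,[e],.074)[0]
                if np.hypot(*(X[:2]-P[k]))<.015: c[k,n]=e
for k in P:
    if (k,"top") in c and (k,"scene") in c: print(k,np.round(tri(c[k,"top"],c[k,"scene"])[0],4),P[k])
    else: print(k,[n for kk,n in c if kk==k])
```

```text
green [ 0.4349 -0.1948  0.0732] (0.4343, -0.1943)
blue [ 0.4399 -0.12    0.0733] (0.4391, -0.1194)
red [ 0.4447 -0.0447  0.0731] (0.4439, -0.0446)
yellow [0.4486 0.0311 0.0732] (0.4487, 0.0303)
```

View pics/f.png

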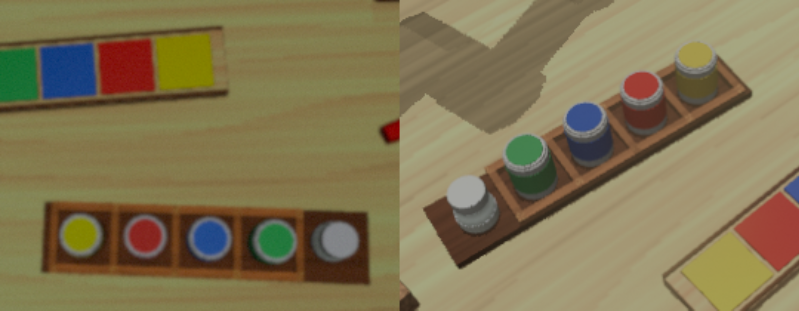

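The picture shows all four tins upright and centred in the pockets: yellow, red, blue, green from left to right, which is the plates' order reversed. Their tops are at about 0.073–0.074, so they stand flat on the pocket floor.

```bash
python3 -c "
from rig import manip
print(manip.sign_off())"
```

```text
the job is handed in; nothing more can be done
None
```

The job is handed in: all four tins stand upright and released in the rack in reversed order (yellow, red, blue, green from the robot's left), within about 1 mm of their pocket centres, finished at about 34 s of the 109 s allowed.

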